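Fit the bayonet filler cap on the coolant tank and hold it down on its seat

ROBOT

A 7-joint arm with a two-finger parallel gripper is mounted at the origin on the work surface. World frame = base frame: x ahead of the robot, y to its left, z up, the work surface at z = 0. Lengths are in m, angles in rad, forces in N, time in s.
With the tool pointing down it reaches from about 0.425 to 0.925 m from the base axis. Payload 6.8 kg.
Tool frame: the origin (TCP) lies midway between the tips of the shut fingers; the grasp point (between the pads) lies 19 mm behind it; z points along the fingers, y is the line along which they close (so a half turn about z gives the same grasp; the last joint's range is limited). The gripper opens to 85 mm and grips with 20 to 120 N. Pads are 22 mm wide; open, the fingers measure 114 mm over their backs; the gripper's body (76 mm by 85 mm) begins 54 mm behind the grasp point. The pads swing forward as they close: fully open they stand 13 mm farther back than shut.
Start: joints at [-1.308, 0.477, 0.022, 1.555, -0.011, 1.109, -0.083], TCP at [0.245, 0.629, 0.202] pointing down, gripper open.
Joint ranges: [-2.96, 2.96], [-0.34, 2.1], [-1.41, 1.46], [0.24, 2.44], [-1.37, 4.51], [0.17, 1.92], [-2.96, 2.96]. Speed limits (rad/s): [2.39, 2.39, 3.14, 3.14, 3.14, 3.14, 3.14].

INTERFACE

Orientations are given as a unit quaternion [w, x, y, z].
In Python, from station import * gives the robot as it stands. The module is installed in compiled form; this text tells all that it offers.
- The arm moves only by the shell command python3 -m jog 'ROWS' [OPENING] [FORCE]. ROWS is JSON, a list of rows, each an object of numbers: "x", "y", "z": the shift along the tool's x, y, z in m; "ax", "ay", "az": the turn, a rotation vector about the tool's x, y, z in rad. In form: [{"x": .., "y": .., "z": .., "ax": .., "ay": .., "az": ..}, ...]. A call has 1 to 12 rows; each row is the pose to reach, as a shift and turn from the pose commanded when the call began, along the tool's axes at that moment; what a row does not reach only later rows make up. A row lasts 1/10 s, in which the tool goes at most 50 mm and 8.59 degrees, less where a joint would pass 70% of its speed; a pose out of reach is approached as far as the arm can. A call with a gripper value outside its range is refused whole. OPENING is the opening, from 0 (shut) to 1 (fully open), set as the call begins (- or left out, the last holds). The fingers move at their own pace and stop on an object; FORCE is the grip in N (left out, the last holds). Time passes only in rows, so rows that repeat a pose let the fingers close. It gives the time, the measured TCP pose, the force, the opening and the grip force at its end, in the units of the state.
- get_obs(): the state, without advancing time (a new reading comes with each control period).
- read_camera(name): name is "side" or "top" or "wrist"; returns the picture (420x560x3 uint8, red, green, blue); there is no depth.
- camera_params(name): a dict with "K" (3x3 intrinsics, pixels), "origin" and "attitude" of the camera in the world. Camera axes: x right, y up, looking along -z (the intrinsics and any distortion apply to the point x, -y, -z); pixel columns grow to the right and rows downward; lengths in m; the calibration is good to about 2 mm. A picture is of the moment at which its call begins: read the wrist's pose just before it. camera_params takes no time and is no camera call; for the wrist camera it gives the pose at the moment of the call.
- hand_in(): hands the job in; it is judged then, once.
The state is a dict: "t": time; "q": joint angles; "joint_vel": joint speeds; "joint_torque": joint torques, N m; "eef_pos": TCP position; "tool_rot": TCP orientation; "contact_force": force on the tool from outside, world axes, zero at the start; "torque": the same for the moment, N m; "gripper_width": opening from 0.0 (shut) to 1.0 (fully open); "grasp_force": force on a finger pad.
Only numpy, scipy, OpenCV 4.12 (cv2) and the standard library are available. Lean on these libraries where they do the work, as an engineer would, in place of code of your own. Each camera call takes 0.05 s, during which the arm holds its last target. There are 200 camera calls.

TASK

From the fittings tray take the larger of the two bar-handled bayonet caps and fit it to the filler neck of the coolant tank: lugs down through the two slots against the sprung plate, then a quarter turn clockwise, seen from above, right up to the stop. Finish still gripping the cap there and pressing it down flush on the rim of the neck against the spring, ready for the pump to be started: do not let go. Leave the other fittings in their tray, and do not disturb the glass and the hand tools lying on the bench.

Things in the scene. Friction and masses are not known exactly. Their poses are not given: they have to be found in the camera images.
- cap: Larger bayonet cap, plain aluminium, about 160 g, 61 mm tall, standing in the tray. Origin: centre of its underside, z up its axis. Spigot 34 mm in diameter, 24 mm high, its lowest 6 mm tapered to 26 mm; two lugs at +x and -x, 10 mm wide, 8 to 14 mm high, reaching 25 mm from the axis; disc 60 mm in diameter, 24 to 31 mm high, hiding the lugs from above. Half a turn about z gives the same cap.
- cap_grip (a point): Middle of the cap's grip bar, on its axis, 46 mm above its underside. The bar stands on the disc, over the lugs: 50 mm long (along x), 14 mm thick (along y), its flat sides 30 mm high, 31 to 61 mm above the underside.
- neck_rim (a point): Centre of the rim of the fixed steel filler neck, 138 mm above the bench, 40 mm above the tank's top; z up, x along the two slots. Neck 68 mm in outer diameter, bore 38 mm; slots at +x and -x, 15 mm wide, reaching 27.6 mm from the axis, through the 6 mm flange. Lugs enter with the cap's x along this x, either way round. Flush: disc on the rim, cap's origin 24 mm below the rim.
- neck: The neck itself, origin on the tank's top under the rim's centre. Under the flange the lugs turn only clockwise from above, to solid stops 80 degrees (1.40 rad) from the slots; anticlockwise is blocked. They pass under the flange only while the cap is pressed to within 4 mm of flush; turned and let go, the spring lifts the cap by those 4 mm, up to the flange.
- spring_plate (a joint): Travel (m, 0 at rest, grows downward) of the brass spring plate, 29 mm in diameter, in the neck. At rest its top is 10 mm below the rim; the cap's nose presses it 14 mm down when the cap is flush (limit 17 mm). 700 N/m and 2 N preload: about 9 N upward with the lugs up against the flange, 12 N at flush. Plate and neck are greased; leaning hard on the stop makes the lugs bind.
- tank: Fixed grey coolant tank, top 98 mm above the bench. Origin on the bench right under the neck; the top runs 106 mm to either side along x, 71 mm to -y, 241 mm to +y. Pump motor 82 mm in diameter, 184 mm above the bench, at x 20, y 175 mm; its terminal box reaches x -49 mm; a pipe up to 152 mm high at x 70, y 120 mm. The neck may be turned with respect to the tank.
- tray: Fixed dark steel fittings tray, open on top, 230 mm (x) by 310 mm (y) outside, 35 mm high, walls and floor about 4 mm thick. Origin at the centre of its underside.
- small_cap: The smaller bayonet cap, same form and metal: disc 38 mm in diameter, grip bar 32 mm long and 10 mm thick, 42 mm tall. Does not fit this neck. Stays in the tray. Origin at the centre of its underside.
- hose_tail: Steel hose tail standing on its 35 mm hexagon, 52 mm tall. Stays in the tray. Origin at the centre of its underside.
- union_nut: Steel round union nut (ring), 44 mm outside, 28 mm bore, 22 mm tall. Stays in the tray. Origin at the centre of its underside.
- rondel: Bystander: ribbed amber glass disc, 90 mm in diameter, 11 mm thick, flat on the bench. Origin at the centre of its underside.
- red_glass: Bystander: red glass plate 115 x 42 x 4 mm on the bench. Origin at the centre of its underside.
- fid: Bystander: dark enamelled iron fid, tapered, 190 mm long, 27 mm thick, lying on the bench. Origin under its middle.
- lathekin: Bystander: hardwood lathekin 170 mm long, 24 mm wide, 12 mm thick, lying on the bench. Origin under its middle.
- came_hammer: Bystander: small hammer 220 mm long lying on the bench along its x axis. Origin at the middle of its underside.

How it is judged:
On the way, in this order (a step that is already met when the one before it is completed fails the run):
1. the large cap is gripped and lifted clear of the tray (height (world z) of cap above 0.06 m and contact force between the fingers and cap above 2 N), for 0.2 s.
2. its lugs have gone straight down through the slots, to below the flange, the spring plate pressed down (horizontal distance between cap and neck_rim below 0.005 m and angle between cap's own z axis and vertical below 0.08 rad and z of cap in the frame of neck_rim below -0.019 m and angle between the x axis of cap and the x axis of neck_rim, either way round below 0.35 rad and value of joint spring_plate above 0.008 m).
At the end, for the whole second after the job is handed in: The large cap sits upright in the neck (axis within 5 mm), 72 degrees or more clockwise from the slots, within 2 mm of flush on the rim, still, its bar between the fingers (within 25 mm of its middle); the other fittings are in the tray; bench glass and tools have moved under 30 mm (horizontal distance between cap and neck_rim below 0.005 m and angle between cap's own z axis and vertical below 0.08 rad and z of cap in the frame of neck_rim below -0.022 m and angle between the x axis of cap and the x axis of neck_rim, either way round above 1.26 rad and value of joint spring_plate above 0.0105 m and contact force between the fingers and cap above 3 N and distance between the grasp point and cap_grip below 0.025 m and linear speed of cap below 0.02 m/s and x of small_cap in the frame of tray between -0.115 and 0.115 m and y of small_cap in the frame of tray between -0.155 and 0.155 m and height (world z) of each of small_cap, hose_tail, union_nut below 0.045 m and x of hose_tail in the frame of tray between -0.115 and 0.115 m and y of hose_tail in the frame of tray between -0.155 and 0.155 m and x of union_nut in the frame of tray between -0.115 and 0.115 m and y of union_nut in the frame of tray between -0.155 and 0.155 m and distance of each of rondel, red_glass, fid, lathekin, came_hammer from where it was at the start of the episode below 0.03 m); the arm keeps its last pose, push and grip.
It fails at once if one of the other fittings is lifted out of the tray (height (world z) of any of small_cap, hose_tail, union_nut above 0.06 m).
It fails at once if glass or a hand tool on the bench is shifted by more than 30 mm (distance of any of rondel, red_glass, fid, lathekin, came_hammer from where it was at the start of the episode above 0.03 m).
It also fails if it takes over 54 s, if anything falls off the work surface, if the arm or the gripper's body presses on something with over 40 N, if the wrist force passes 120 N, or if a joint passes its speed limit or range.

## Working session

There is one attempt and no reset: what is moved stays moved. The work goes in short steps, Python scripts to look and compute and a shell command to move; the robot and the scene stay as the last step left them, time stands still between calls to the robot, and variables do not carry over. Pictures are saved under pics/ and viewed, at most 10 in all, crops included, and the job is handed in when it is done.

```bash
mkdir -p pics; python3 - <<'E'
from station import *
import cv2
o=get_obs();print(o)
for n in ["side","top","wrist"]:
    p=camera_params(n);print(n,p)
    im=read_camera(n);cv2.imwrite(f"pics/{n}0.png",im[:,:,::-1])
E
```

```text
{'t': 0.0, 'q': array([-1.30806481,  0.47780849,  0.0223574 ,  1.55643049, -0.01148787,
        1.10931135, -0.08304264]), 'joint_vel': array([-1.31535908e-03,  4.98133447e-06, -1.29507541e-04,  8.78211698e-04,
       -1.97313966e-05, -1.18641096e-03,  1.58015144e-03]), 'joint_torque': array([-4.43362269e-04, -5.96453011e+01,  1.60760276e+00, -2.81194872e+01,
        1.24700760e-02,  9.25888075e-03,  9.75174459e-06]), 'eef_pos': array([0.24441335, 0.62851062, 0.20102935]), 'tool_rot': array([-9.17993329e-05,  1.84321250e-01,  9.82865627e-01, -9.09991721e-04]), 'contact_force': array([ 0.5213956 , -0.48326096, -0.32141612]), 'torque': array([0.01567332, 0.00440508, 0.01171002]), 'grasp_force': 0.0, 'gripper_width': 1.0007477863434513}
side {'K': array([[397.80038758,   0.        , 284.60030803],
       [  0.        , 397.80038758, 213.09711336],
       [  0.        ,   0.        ,   1.        ]]), 'origin': array([ 0.54271046, -0.98376558,  0.84280415]), 'attitude': array([ 0.90509367,  0.42438236, -0.00508179, -0.02606219])}
top {'K': array([[408.21224755,   0.        , 274.74038695],
       [  0.        , 408.21224755, 213.66137932],
       [  0.        ,   0.        ,   1.        ]]), 'origin': array([ 0.48589414, -0.07233463,  1.09341485]), 'attitude': array([ 0.71571287,  0.02436201, -0.02548544, -0.69750417])}
wrist {'K': array([[309.69016725,   0.        , 285.47864015],
       [  0.        , 309.69016725, 207.80506965],
       [  0.        ,   0.        ,   1.        ]]), 'origin': array([0.18232384, 0.6537448 , 0.37263445]), 'attitude': array([ 0.81775169, -0.11277932, -0.07624462,  0.55924033])}
```

View pics/top0.png

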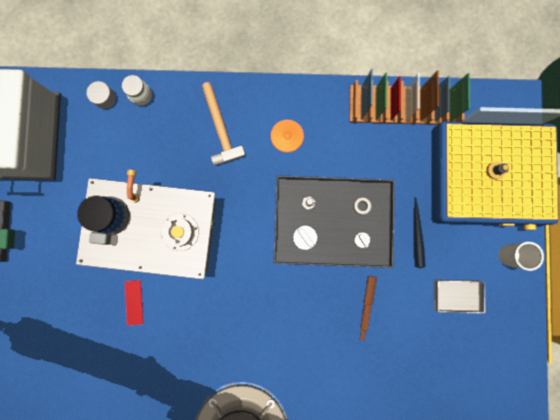

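View pics/side0.png

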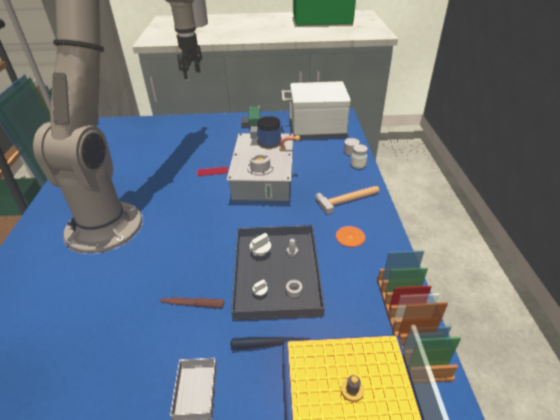

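The top view shows the large cap at about (305,237) px, the small cap at (362,240), and the neck at (180,232) with its brass plate. The motor is at (98,214). The side view agrees with this.

```bash
cat > h.py <<'E'
from station import *
import numpy as np, cv2
from scipy.spatial.transform import Rotation as R
def rot(q): return R.from_quat(np.roll(q,-1))
def shot(n,f):
    p=camera_params(n); im=read_camera(n)
    cv2.imwrite(f"pics/{f}.png",im[:,:,::-1]); np.savez(f"pics/{f}.npz",**p); return im,p
def ray(p,u,v):
    d=np.linalg.inv(p["K"])@[u,v,1.]; return rot(p["attitude"]).apply([d[0],-d[1],-d[2]])
def onz(p,u,v,z):
    d=ray(p,u,v); o=p["origin"]; return o+d*(z-o[2])/d[2]
def proj(p,X):
    c=rot(p["attitude"]).inv().apply(np.array(X)-p["origin"]); h=p["K"]@[c[0],-c[1],-c[2]]; return h[:2]/h[2]
def tri(p1,a,p2,b):
    d1=ray(p1,*a);d2=ray(p2,*b);s=np.linalg.lstsq(np.c_[d1,-d2],p2["origin"]-p1["origin"],rcond=None)[0]
    x=p1["origin"]+s[0]*d1;y=p2["origin"]+s[1]*d2
    return (x+y)/2,np.linalg.norm(x-y)
def go(target,yaw=None):
    """tool-frame shift to the world TCP target, az to bring tool y to world yaw (mod pi), tilt to correct"""
    o=get_obs();r=rot(o["tool_rot"]);s=r.inv().apply(np.array(target)-o["eef_pos"])
    out=dict(pos=o["eef_pos"].round(4),shift=s.round(4))
    y=r.apply([0,1,0]);cur=np.arctan2(y[1],y[0]);out["yaw"]=round(cur,3)
    if yaw is not None:
        d=(yaw-cur+np.pi/2)%np.pi-np.pi/2   # world turn
        ty=np.array([np.cos(cur+d),np.sin(cur+d),0]);tz=np.array([0,0,-1.]);tx=np.cross(ty,tz)
        T=R.from_matrix(np.c_[tx,ty,tz]);out["rv"]=(r.inv()*T).as_rotvec().round(4)
    print(out,"q7",o["q"][6].round(3),"t",round(o["t"],2))
E
python3 - <<'E'
from h import *
p=camera_params("top");s=camera_params("side")
im=cv2.imread("pics/top0.png")
for n,u,v,z in [("cap",305,237,.05),("small",362,240,.035),("neck",180,232,.138),("hose",309,203,.05),("tray1",275,177,.035),("tray2",393,266,.035),("tray3",275,262,.035),("motor",98,214,.184)]:
    X=onz(p,u,v,z);print(n,X.round(3),"side px",proj(s,X).round(0),"reach",np.hypot(*X[:2]).round(3))
cv2.imwrite("pics/crop0.png",np.hstack([cv2.resize(im[210:265,280:335],(440,440),interpolation=cv2.INTER_CUBIC),cv2.resize(im[205:260,150:205],(360,440),interpolation=cv2.INTER_CUBIC)]))
c=onz(p,305,237,.05);go([c[0]+.04,c[1],.30],np.pi/2)
E
```

```text
cap [ 0.502 -0.152  0.05 ] side px [259. 241.] reach 0.524
small [ 0.498 -0.301  0.035] side px [258. 284.] reach 0.582
neck [0.505 0.147 0.138] side px [258. 159.] reach 0.526
hose [ 0.589 -0.16   0.05 ] side px [290. 242.] reach 0.611
tray1 [ 0.657 -0.071  0.035] side px [310. 224.] reach 0.661
tray2 [ 0.433 -0.381  0.035] side px [232. 311.] reach 0.577
tray3 [ 0.436 -0.077  0.035] side px [238. 228.] reach 0.443
motor [0.539 0.321 0.184] side px [267. 122.] reach 0.628
{'pos': array([0.2444, 0.6286, 0.2012]), 'shift': array([-0.5601, -0.6197, -0.0978]), 'yaw': np.float64(1.2), 'rv': array([-1.400e-03, -2.000e-04, -3.708e-01])} q7 -0.083 t 0.15
```

View pics/crop0.png

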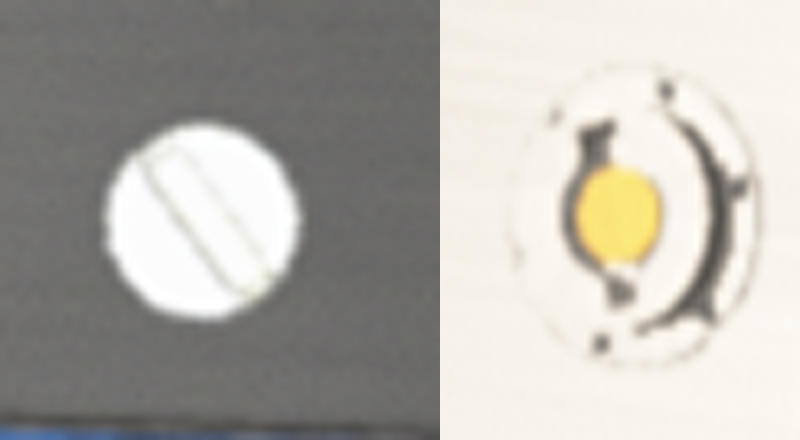

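The cap's bar runs down to the right in the image, about 40° in the world. The neck slots run nearly along world x. I'll move to look at the neck from above first.

```bash
python3 - <<'E'
from h import *
go([.47,.147,.29],1.6)
E
```

```text
{'pos': array([0.2444, 0.6286, 0.2012]), 'shift': array([-0.3848, -0.3673, -0.0882]), 'yaw': np.float64(1.2), 'rv': array([-1.4e-03, -2.0e-04, -4.0e-01])} q7 -0.083 t 0.15
```

```bash
python3 -m jog '[{"z":-0.045},{"z":-0.088,"x":-0.01,"y":-0.01},{"x":-0.045,"y":-0.043,"z":-0.088,"az":-0.1},{"x":-0.08,"y":-0.076,"z":-0.088,"az":-0.2},{"x":-0.115,"y":-0.11,"z":-0.088,"az":-0.3},{"x":-0.15,"y":-0.143,"z":-0.088,"az":-0.4},{"x":-0.185,"y":-0.177,"z":-0.088,"az":-0.4},{"x":-0.22,"y":-0.21,"z":-0.088,"az":-0.4},{"x":-0.255,"y":-0.243,"z":-0.088,"az":-0.4},{"x":-0.29,"y":-0.277,"z":-0.088,"az":-0.4},{"x":-0.325,"y":-0.31,"z":-0.088,"az":-0.4},{"x":-0.36,"y":-0.344,"z":-0.088,"az":-0.4}]'
python3 - <<'E'
from h import *
go([.47,.147,.29],1.6)
E
```

```text
{'pos': array([0.2444, 0.6286, 0.2012]), 'shift': array([-0.3848, -0.3673, -0.0882]), 'yaw': np.float64(1.2), 'rv': array([-1.4e-03, -2.0e-04, -4.0e-01])} q7 -0.083 t 0.15validation failed for argument at $[0]...
```

```bash
python3 -m jog '[{"x":0,"y":0,"z":-0.045,"ax":0,"ay":0,"az":0},{"x":-0.01,"y":-0.01,"z":-0.088,"ax":0,"ay":0,"az":0},{"x":-0.045,"y":-0.043,"z":-0.088,"ax":0,"ay":0,"az":-0.1},{"x":-0.08,"y":-0.076,"z":-0.088,"ax":0,"ay":0,"az":-0.2},{"x":-0.115,"y":-0.11,"z":-0.088,"ax":0,"ay":0,"az":-0.3},{"x":-0.15,"y":-0.143,"z":-0.088,"ax":0,"ay":0,"az":-0.4},{"x":-0.185,"y":-0.177,"z":-0.088,"ax":0,"ay":0,"az":-0.4},{"x":-0.22,"y":-0.21,"z":-0.088,"ax":0,"ay":0,"az":-0.4},{"x":-0.255,"y":-0.243,"z":-0.088,"ax":0,"ay":0,"az":-0.4},{"x":-0.29,"y":-0.277,"z":-0.088,"ax":0,"ay":0,"az":-0.4},{"x":-0.325,"y":-0.31,"z":-0.088,"ax":0,"ay":0,"az":-0.4},{"x":-0.36,"y":-0.344,"z":-0.088,"ax":0,"ay":0,"az":-0.4}]'
python3 - <<'E'
from h import *
go([.47,.147,.29],1.6)
E
```

```text
t: 1.35
eef_pos: [0.4558, 0.1761, 0.29]
tool_rot: [0.0, -0.015, 1.0, 0.0]
contact_force: [1.9, 0.1, 0.0]
gripper_width: 1.002
grasp_force: 0.0
{'pos': array([0.4558, 0.1761, 0.29  ]), 'shift': array([-0.0134, -0.0295,  0.    ]), 'yaw': np.float64(1.6), 'rv': array([0.0003, 0.0001, 0.0001])} q7 1.127 t 1.35
```

```bash
python3 - <<'E'
from h import *
im,p=shot("wrist","w1");print(p["origin"],proj(p,[.505,.147,.138]))
print(get_obs()["q"].round(3))
E
```

```text
[0.38901739 0.17424502 0.46154043] [257.71428877 229.13474315]
[-0.708  0.079  0.246  1.888 -0.017  1.177  1.133]
```

View pics/w1.png

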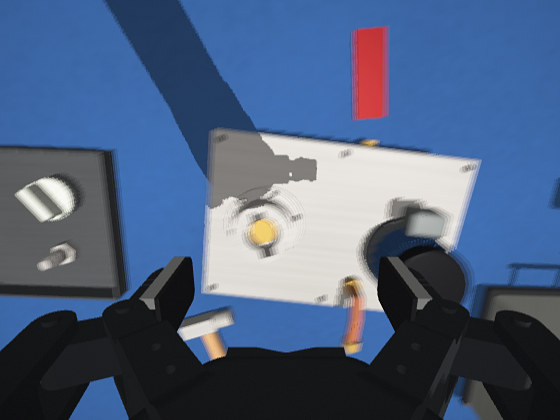

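The wrist picture shows the neck at about (262,231), against a predicted (258,229), so the estimate holds. The image is blurred by motion, so I'll move over the neck, settle and take it again.

```bash
python3 -m jog '[{"x":-0.02,"y":-0.015,"z":0,"ax":0,"ay":0,"az":0},{"x":-0.04,"y":-0.03,"z":0,"ax":0,"ay":0,"az":0},{"x":-0.04,"y":-0.03,"z":0,"ax":0,"ay":0,"az":0},{"x":-0.04,"y":-0.03,"z":0,"ax":0,"ay":0,"az":0},{"x":-0.04,"y":-0.03,"z":0,"ax":0,"ay":0,"az":0}]'
python3 - <<'E'
from h import *
im,p=shot("wrist","w2");u,v=proj(p,[.505,.147,.138]);print(u,v)
u,v=int(u),int(v);c=im[v-50:v+50,u-50:u+50,::-1]
c2=cv2.imread("pics/top0.png")
cv2.imwrite("pics/w2c.png",cv2.resize(c,(600,600),interpolation=cv2.INTER_CUBIC));print(u-50,v-50)
hsv=cv2.cvtColor(im,cv2.COLOR_RGB2HSV)
m=cv2.inRange(hsv,(15,100,100),(35,255,255))
m[:v-60]=0;m[v+60:]=0;m[:,:u-60]=0;m[:,u+60:]=0
k=max(cv2.findContours(m,0,2)[0],key=cv2.contourArea);print(cv2.fitEllipse(k))
E
```

```text
t: 1.9
eef_pos: [0.4955, 0.1501, 0.2897]
tool_rot: [-0.0, -0.015, 1.0, 0.0]
contact_force: [0.3, -0.3, -0.6]
gripper_width: 1.002
grasp_force: 0.0
282.13129750485194 195.04312019759115
232 145
((290.79736328125, 196.20924377441406), (24.654361724853516, 25.074209213256836), 110.45323944091797)
```

View pics/w2c.png

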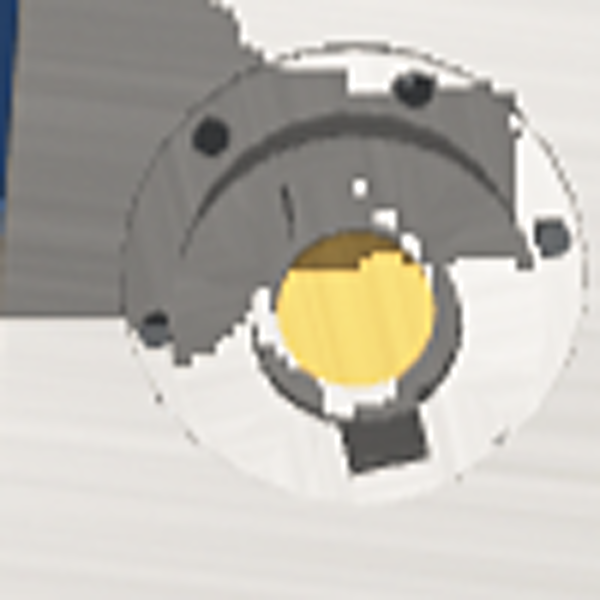

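The crop shows the yellow plate centred at about (291.3,196.4) in the full image. The bore is around (290.7,197). The lower slot's outer end has its middle at (297.2,222.2), and the slot edges lean about 12° from image vertical.

```bash
python3 - <<'E'
from h import *
p=np.load("pics/w2.npz");t=camera_params("top")
print("plate",onz(p,291.3,196.4,.128),"bore",onz(p,290.7,197,.138),"top plate",onz(t,177.0,232.1,.128))
a=lambda A,B:np.degrees(np.arctan2(*(B-A)[[1,0]]))
f=lambda x,y:onz(p,232+x/6,145+y/6,.138)
c=onz(p,291.3,196.4,.128);e=f(391,463)
print("rad",np.hypot(*(e-c)[:2]),"ang",a(e,c),a(f(355,472),f(342,428)),a(f(427,455),f(420,405)),a(f(292,235),f(283,185)),a(f(427,455),f(355,472))+90)
g=lambda x,y:onz(t,150+(x-440)/6.545,205+y/8,.138)
print("top",a(g(620,290),g(595,140)))
h=lambda x,y:onz(t,280+x/8,210+y/8,.065)
print("bar",a(h(243,298),h(145,158)),a(h(270,280),h(180,150)))
# disc in top image
im=cv2.imread("pics/top0.png",0);m=(im[210:265,280:335]>170).astype("uint8")
m[50:]=0
k=max(cv2.findContours(m,0,2)[0],key=cv2.contourArea);(x,y),ax,_=cv2.fitEllipse(k);print(ax,onz(t,280+x,210+y,.035))
C=onz(t,280+x,210+y,.035);go([C[0]-.02,C[1]+.0,.25],np.radians(132))
E
```

```text
plate [0.50859155 0.15714133 0.128     ] bore [0.50688063 0.15625269 0.138     ] top plate [0.50447926 0.15666573 0.128     ]
rad 0.027436536704736666 ang -164.80856546409876 -162.3531306709677 -169.830530319035 -168.47522333270075 15.692808237439564
top 13.923968948512515
bar 36.32121588622392 35.98998658764277
(23.180517196655273, 23.417993545532227) [ 0.50154003 -0.15211227  0.035     ]
{'pos': array([0.4955, 0.1502, 0.2898]), 'shift': array([ 0.0232, -0.3018,  0.0398]), 'yaw': np.float64(1.602), 'rv': array([ 4.000e-04, -5.000e-04, -7.022e-01])} q7 1.23 t 1.95
```

```bash
python3 -m jog '[{"x":0,"y":-0.03,"z":0,"ax":0,"ay":0,"az":-0.08},{"x":0,"y":-0.07,"z":0,"ax":0,"ay":0,"az":-0.18},{"x":0,"y":-0.115,"z":0,"ax":0,"ay":0,"az":-0.28},{"x":0,"y":-0.16,"z":0.01,"ax":0,"ay":0,"az":-0.38},{"x":0.01,"y":-0.205,"z":0.025,"ax":0,"ay":0,"az":-0.48},{"x":0.02,"y":-0.25,"z":0.04,"ax":0,"ay":0,"az":-0.56},{"x":0.023,"y":-0.285,"z":0.05,"ax":0,"ay":0,"az":-0.6},{"x":0.023,"y":-0.302,"z":0.05,"ax":0,"ay":0,"az":-0.6},{"x":0.023,"y":-0.302,"z":0.05,"ax":0,"ay":0,"az":-0.6},{"x":0.023,"y":-0.302,"z":0.05,"ax":0,"ay":0,"az":-0.6},{"x":0.023,"y":-0.302,"z":0.05,"ax":0,"ay":0,"az":-0.6}]'
python3 - <<'E'
from h import *
im,p=shot("wrist","w3");u,v=proj(p,[.5015,-.152,.065]);print(u,v)
u,v=int(u),int(v);c=im[v-50:v+50,u-50:u+50,::-1]
cv2.imwrite("pics/w3c.png",cv2.resize(c,(600,600),interpolation=cv2.INTER_CUBIC));print(u-50,v-50)
go([.5015,-.152,.17],np.radians(126))
E
```

```text
t: 3.05
eef_pos: [0.4826, -0.1514, 0.2401]
tool_rot: [0.0, -0.311, 0.95, 0.0]
contact_force: [-0.4, -0.1, 0.6]
gripper_width: 1.002
grasp_force: 0.0
275.9152017798369 194.97771342160874
225 144
{'pos': array([ 0.4826, -0.1514,  0.2401]), 'shift': array([-0.0149, -0.0117,  0.0701]), 'yaw': np.float64(2.203), 'rv': array([0.0004, 0.0006, 0.0038])} q7 2.474 t 3.1
```

View pics/w3c.png

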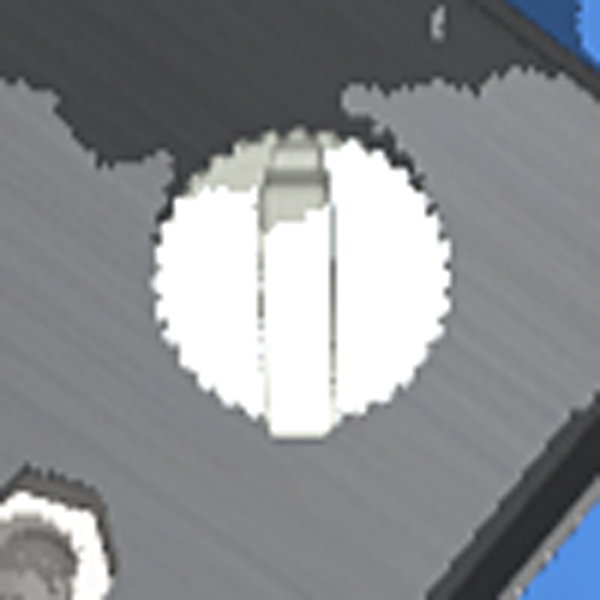

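The bar top is centred at (274.7,195.3) px, within 1.2 px of the prediction, and runs vertically in the image, square to the finger line. I'll work out the descent from that.

```bash
python3 - <<'E'
from h import *
p=np.load("pics/w3.npz");C=onz(p,274.7,195.3,.065);print(C,onz(p,275.3,144+275/6,.035))
f=lambda x,y:onz(p,225+x/6,144+y/6,.065);d=f(266,190)-f(272,435);print(np.degrees(np.arctan2(d[1],d[0])))
d=f(330,190)-f(332,430);print(np.degrees(np.arctan2(d[1],d[0])))
go([C[0],C[1],.039],np.radians(126))
E
```

```text
[ 0.5026332  -0.15290556  0.065     ] [ 0.50290448 -0.15301569  0.035     ]
-143.24100466936812
-143.62468796429403
{'pos': array([ 0.4826, -0.1514,  0.2401]), 'shift': array([-0.0152, -0.0131,  0.2011]), 'yaw': np.float64(2.203), 'rv': array([0.0004, 0.0006, 0.0038])} q7 2.474 t 3.1
```

```bash
python3 -m jog '[{"x":-0.008,"y":-0.007,"z":0.03,"ax":0,"ay":0,"az":0},{"x":-0.0152,"y":-0.0131,"z":0.07,"ax":0,"ay":0,"az":0},{"x":-0.0152,"y":-0.0131,"z":0.11,"ax":0,"ay":0,"az":0},{"x":-0.0152,"y":-0.0131,"z":0.145,"ax":0,"ay":0,"az":0},{"x":-0.0152,"y":-0.0131,"z":0.175,"ax":0,"ay":0,"az":0},{"x":-0.0152,"y":-0.0131,"z":0.192,"ax":0,"ay":0,"az":0},{"x":-0.0152,"y":-0.0131,"z":0.201,"ax":0,"ay":0,"az":0},{"x":-0.0152,"y":-0.0131,"z":0.201,"ax":0,"ay":0,"az":0},{"x":-0.0152,"y":-0.0131,"z":0.201,"ax":0,"ay":0,"az":0}]'
python3 -m jog '[{"x":0,"y":0,"z":0,"ax":0,"ay":0,"az":0},{"x":0,"y":0,"z":0,"ax":0,"ay":0,"az":0},{"x":0,"y":0,"z":0,"ax":0,"ay":0,"az":0},{"x":0,"y":0,"z":0,"ax":0,"ay":0,"az":0},{"x":0,"y":0,"z":0,"ax":0,"ay":0,"az":0},{"x":0,"y":0,"z":0,"ax":0,"ay":0,"az":0},{"x":0,"y":0,"z":0,"ax":0,"ay":0,"az":0},{"x":0,"y":0,"z":0,"ax":0,"ay":0,"az":0}]' 0 80
```

```text
t: 4.0
eef_pos: [0.503, -0.1546, 0.0398]
tool_rot: [0.001, -0.31, 0.951, -0.0]
contact_force: [-0.7, -0.7, 0.2]
gripper_width: 1.0
grasp_force: 0.0
t: 4.8
eef_pos: [0.5021, -0.1549, 0.0389]
tool_rot: [-0.0, -0.309, 0.951, 0.0]
contact_force: [0.5, 0.9, -0.1]
gripper_width: -0.0
grasp_force: 0.0
```

The gripper shut with no force, so it missed. I'll look from the side and the wrist.

```bash
python3 - <<'E'
from h import *
a,_=shot("wrist","w4");b,_=shot("side","s4")
o=get_obs();print(o["gripper_width"],o["grasp_force"],o["eef_pos"])
c=cv2.resize(b[180:330,200:350],(420,420),interpolation=cv2.INTER_CUBIC)
cv2.imwrite("pics/m4.png",cv2.resize(np.hstack([a[:, 80:460],c]),(800,420))[:,:,::-1])
E
```

```text
0.002574537761161329 0.0 [ 0.50210842 -0.15495335  0.03894169]
```

View pics/m4.png

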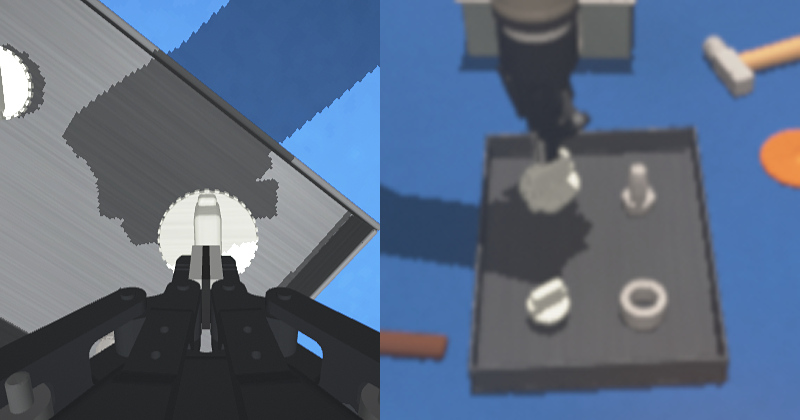

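The fingers are shut at the near end of the bar. The disc centre sits at about (288,235) in the wrist image, ahead of the fingers. I'll measure that offset.

```bash
python3 - <<'E'
from h import *
p=np.load("pics/w4.npz");o=get_obs()
print("exp cap px",proj(p,[.5026,-.153,.035]),"TCP px",proj(p,o["eef_pos"]))
im=cv2.imread("pics/w4.png");g=cv2.cvtColor(im,cv2.COLOR_BGR2GRAY)
print(proj(p,[.5026,-.153,.065]), p["origin"])
# disc: left/right extremes & top
m=(g>165).astype("uint8");m[:180]=0;m[300:]=0;m[:,:210]=0;m[:,360:]=0
ys,xs=np.nonzero(m);print(xs.min(),xs.max(),ys.min())
for y in range(190,262,8):
    r=np.nonzero(m[y])[0];print(y,r.min() if len(r) else 0,r.max() if len(r) else 0)
t,tp=shot("top","t4");s=np.load("pics/s4.npz")
print("side exp cap",proj(s,[.5026,-.153,.035]))
E
```

```text
exp cap px [288.87064652 238.61843155] TCP px [286.76717846 238.60682871]
[289.49216655 260.03252996] [ 0.4484024  -0.19495023  0.2104752 ]
238 359 180
190 284 357
198 259 358
206 250 325
214 244 330
222 240 335
230 238 337
238 238 338
246 240 345
254 242 342
side exp cap [259.6351775  244.85966464]
```

```bash
python3 - <<'E'
from h import *
a=cv2.imread("pics/w4.png")[175:375,200:370];b=cv2.imread("pics/s4.png")[205:275,225:295]
cv2.imwrite("pics/z4.png",np.hstack([cv2.resize(a,(400,470),interpolation=2),cv2.resize(b,(400,470),interpolation=2)]))
s=np.load("pics/s4.npz");k=400/70
for X in ([.5026,-.153,.065],[.5021,-.155,.039],[.523,-.138,.065],[.4825,-.168,.065]):
    q=proj(s,X);print(X,q,(q-[225,205])*[k,470/70]+[400,0])
E
```

```text
[0.5026, -0.153, 0.065] [259.07682928 237.31209147] [594.72473875 216.95261418]
[0.5021, -0.155, 0.039] [259.39084737 244.3587371 ] [596.51912784 264.26580621]
[0.523, -0.138, 0.065] [266.14780261 233.42905674] [635.13030065 190.88080953]
[0.4825, -0.168, 0.065] [251.95910627 241.27447322] [554.05203581 243.55717734]
```

View pics/z4.png

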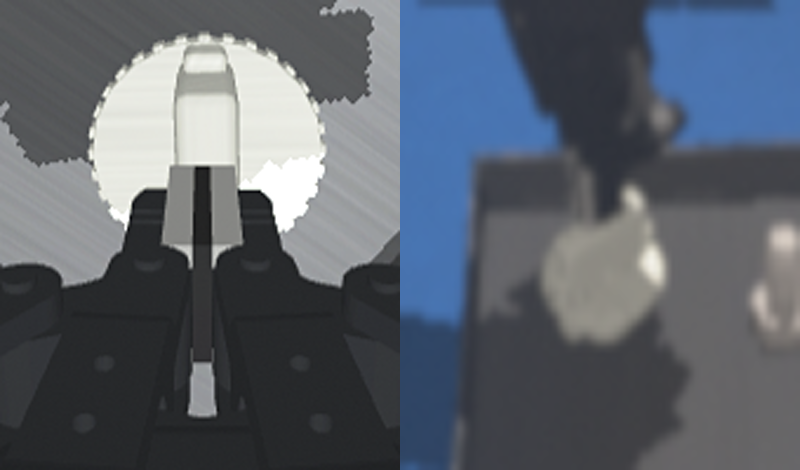

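The side and wrist views both show the shut fingers sitting just above the bar top, so the real tips are about 27–35 mm short of the nominal TCP. The cap has not moved. I'll open, go 25 mm lower and close again.

```bash
python3 -m jog '[{"x":0,"y":0,"z":0,"ax":0,"ay":0,"az":0},{"x":0,"y":0,"z":0,"ax":0,"ay":0,"az":0},{"x":0,"y":0,"z":0,"ax":0,"ay":0,"az":0},{"x":0,"y":0,"z":0,"ax":0,"ay":0,"az":0},{"x":0,"y":0,"z":0,"ax":0,"ay":0,"az":0},{"x":0,"y":0,"z":0,"ax":0,"ay":0,"az":0},{"x":0,"y":0.0015,"z":0.006,"ax":0,"ay":0,"az":0},{"x":0,"y":0.0015,"z":0.013,"ax":0,"ay":0,"az":0},{"x":0,"y":0.0015,"z":0.019,"ax":0,"ay":0,"az":0},{"x":0,"y":0.0015,"z":0.024,"ax":0,"ay":0,"az":0},{"x":0,"y":0.0015,"z":0.024,"ax":0,"ay":0,"az":0},{"x":0,"y":0.0015,"z":0.024,"ax":0,"ay":0,"az":0}]' 1
python3 -m jog '[{"x":0,"y":0,"z":0,"ax":0,"ay":0,"az":0},{"x":0,"y":0,"z":0,"ax":0,"ay":0,"az":0},{"x":0,"y":0,"z":0,"ax":0,"ay":0,"az":0},{"x":0,"y":0,"z":0,"ax":0,"ay":0,"az":0},{"x":0,"y":0,"z":0,"ax":0,"ay":0,"az":0},{"x":0,"y":0,"z":0,"ax":0,"ay":0,"az":0},{"x":0,"y":0,"z":0,"ax":0,"ay":0,"az":0}]' 0 60
```

```text
t: 6.15
eef_pos: [0.5011, -0.1538, 0.0148]
tool_rot: [-0.0, -0.309, 0.951, 0.0]
contact_force: [0.3, -0.4, 1.1]
gripper_width: 0.998
grasp_force: 0.0
t: 6.85
eef_pos: [0.5015, -0.1538, 0.0153]
tool_rot: [0.0, -0.309, 0.951, -0.0]
contact_force: [-0.4, -0.5, 3.2]
gripper_width: 0.151
grasp_force: 59.1
```

Gripped: the opening is 0.151 (about 13 mm) at 59 N. Now I'll lift.

```bash
python3 -m jog '[{"x":0,"y":0,"z":-0.005,"ax":0,"ay":0,"az":0},{"x":0,"y":0,"z":-0.02,"ax":0,"ay":0,"az":0},{"x":0,"y":0,"z":-0.05,"ax":0,"ay":0,"az":0},{"x":0,"y":0,"z":-0.085,"ax":0,"ay":0,"az":0},{"x":0,"y":0,"z":-0.125,"ax":0,"ay":0,"az":0},{"x":0,"y":0,"z":-0.165,"ax":0,"ay":0,"az":0},{"x":0,"y":0,"z":-0.195,"ax":0,"ay":0,"az":0},{"x":0,"y":0,"z":-0.21,"ax":0,"ay":0,"az":0},{"x":0,"y":0,"z":-0.21,"ax":0,"ay":0,"az":0},{"x":0,"y":0,"z":-0.21,"ax":0,"ay":0,"az":0}]' - 80
python3 - <<'E'
from h import *
o=get_obs();print(o["contact_force"],o["gripper_width"],o["grasp_force"])
a,p=shot("wrist","w5")
X=o["eef_pos"]+[0,0,-.0113+.031];print("exp disc px",proj(p,X))
g=cv2.cvtColor(a,cv2.COLOR_RGB2GRAY)
for y in range(180,270,6): 
    r=np.nonzero(g[y,200:380]>165)[0]+200; print(y,(r.min(),r.max()) if len(r) else 0,end=" ")
go([.507,.1565,.225],np.radians(103.7+.0))
E
```

```text
t: 7.85
eef_pos: [0.5006, -0.1534, 0.2243]
tool_rot: [-0.0, -0.31, 0.951, 0.0]
contact_force: [-0.2, 0.5, -2.3]
gripper_width: 0.143
grasp_force: 78.6
[-0.20197993  0.52413249 -2.33898225] 0.14258317408090038 78.63985419273376
exp disc px [286.93261166 252.20088082]
180 0 186 0 192 0 198 0 204 (np.int64(262), np.int64(308)) 210 (np.int64(252), np.int64(319)) 216 (np.int64(244), np.int64(326)) 222 (np.int64(232), np.int64(329)) 228 (np.int64(225), np.int64(335)) 234 (np.int64(226), np.int64(339)) 240 (np.int64(229), np.int64(339)) 246 (np.int64(228), np.int64(342)) 252 (np.int64(231), np.int64(340)) 258 (np.int64(229), np.int64(342)) 264 (np.int64(230), np.int64(342)) {'pos': array([ 0.5002, -0.1534,  0.2237]), 'shift': array([-0.1879,  0.2465, -0.0012]), 'yaw': np.float64(2.2), 'rv': array([ 0.0013, -0.0019,  0.3902])} q7 2.499 t 7.9
```

The cap is lifted: the wrist image shows the disc within 1 mm of its expected place on the tool axis. Next stop is above the neck, at (0.508, 0.157) with tool yaw about 104°.

```bash
python3 -m jog '[{"x":-0.012,"y":0.016,"z":0,"ax":0,"ay":0,"az":0.03},{"x":-0.035,"y":0.046,"z":0,"ax":0,"ay":0,"az":0.09},{"x":-0.062,"y":0.081,"z":0,"ax":0,"ay":0,"az":0.15},{"x":-0.09,"y":0.117,"z":0,"ax":0,"ay":0,"az":0.21},{"x":-0.118,"y":0.154,"z":0,"ax":0,"ay":0,"az":0.27},{"x":-0.144,"y":0.188,"z":0,"ax":0,"ay":0,"az":0.32},{"x":-0.166,"y":0.216,"z":0,"ax":0,"ay":0,"az":0.36},{"x":-0.182,"y":0.237,"z":0,"ax":0,"ay":0,"az":0.386},{"x":-0.189,"y":0.2464,"z":0,"ax":0,"ay":0,"az":0.386},{"x":-0.189,"y":0.2464,"z":0,"ax":0,"ay":0,"az":0.386},{"x":-0.189,"y":0.2464,"z":0,"ax":0,"ay":0,"az":0.386}]'
python3 - <<'E'
from h import *
go([.508,.157,.165],np.radians(104))
o=get_obs();print(o["contact_force"],o["torque"],o["gripper_width"])
E
```

```text
t: 9.0
eef_pos: [0.5089, 0.1547, 0.2243]
tool_rot: [-0.001, -0.121, 0.993, -0.001]
contact_force: [-0.8, 0.1, -1.3]
gripper_width: 0.143
grasp_force: 78.6
{'pos': array([0.5089, 0.1547, 0.2243]), 'shift': array([0.0002, 0.0025, 0.0593]), 'yaw': np.float64(1.813), 'rv': array([-0.0012, -0.0016, -0.0023])} q7 1.486 t 9.0
[-0.7921523   0.0924013  -1.28780354] [-0.03275269 -0.05547766 -0.02095314] 0.14330525991553258
```

```bash
python3 -m jog '[{"x":0,"y":0.0012,"z":0.02,"ax":0,"ay":0,"az":0},{"x":0,"y":0.0025,"z":0.045,"ax":0,"ay":0,"az":0},{"x":0,"y":0.0025,"z":0.06,"ax":0,"ay":0,"az":0},{"x":0,"y":0.0025,"z":0.068,"ax":0,"ay":0,"az":0},{"x":0,"y":0.0025,"z":0.073,"ax":0,"ay":0,"az":0},{"x":0,"y":0.0025,"z":0.077,"ax":0,"ay":0,"az":0},{"x":0,"y":0.0025,"z":0.077,"ax":0,"ay":0,"az":0},{"x":0,"y":0.0025,"z":0.077,"ax":0,"ay":0,"az":0}]'
python3 - <<'E'
from h import *
go([.508,.157,.14],np.radians(104))
o=get_obs();print(o["contact_force"],o["torque"])
E
```

```text
t: 9.8
eef_pos: [0.5089, 0.1591, 0.1485]
tool_rot: [0.0, -0.121, 0.993, 0.0]
contact_force: [-0.7, 1.0, -2.3]
gripper_width: 0.145
grasp_force: 78.6
{'pos': array([0.5089, 0.1591, 0.1485]), 'shift': array([ 0.0014, -0.0019,  0.0085]), 'yaw': np.float64(1.814), 'rv': array([ 0.0002,  0.0009, -0.0014])} q7 1.518 t 9.8
[-0.69422811  1.01662977 -2.32067467] [-0.0479864  -0.01562801 -0.02545135]
```

```bash
python3 -m jog '[{"x":0.001,"y":-0.0015,"z":0.0,"ax":0,"ay":0,"az":0},{"x":0.001,"y":-0.0015,"z":0.003,"ax":0,"ay":0,"az":0},{"x":0.001,"y":-0.0015,"z":0.005,"ax":0,"ay":0,"az":0},{"x":0.001,"y":-0.0015,"z":0.005,"ax":0,"ay":0,"az":0}]'
python3 -c "
from h import *
go([.508,.157,.14],np.radians(104))"
python3 -m jog '[{"x":0,"y":0,"z":0.001,"ax":0,"ay":0,"az":0},{"x":0,"y":0,"z":0.002,"ax":0,"ay":0,"az":0},{"x":0,"y":0,"z":0.003,"ax":0,"ay":0,"az":0},{"x":0,"y":0,"z":0.003,"ax":0,"ay":0,"az":0}]'
python3 -c "
from h import *
go([.508,.157,.14],np.radians(104));print(get_obs()['torque'])"
```

```text
t: 10.2
eef_pos: [0.5076, 0.1574, 0.1427]
tool_rot: [-0.0, -0.121, 0.993, -0.0]
contact_force: [0.2, -0.3, -1.9]
gripper_width: 0.141
grasp_force: 78.6
{'pos': array([0.5076, 0.1574, 0.1427]), 'shift': array([-0.0003, -0.0005,  0.0027]), 'yaw': np.float64(1.814), 'rv': array([-0.0001, -0.0005, -0.0011])} q7 1.523 t 10.2
t: 10.6
eef_pos: [0.5077, 0.1574, 0.1398]
tool_rot: [-0.0, -0.121, 0.993, -0.0]
contact_force: [0.6, -0.4, -1.9]
gripper_width: 0.14
grasp_force: 78.6
{'pos': array([0.5077, 0.1574, 0.1398]), 'shift': array([-0.0002, -0.0005, -0.0002]), 'yaw': np.float64(1.814), 'rv': array([-0.    , -0.0003, -0.0011])} q7 1.525 t 10.6
[0.01018271 0.03712115 0.01064315]
```

The nose is in with no side force. I'll keep going down in small steps.

```bash
python3 -m jog '[{"x":0,"y":0,"z":0.001,"ax":0,"ay":0,"az":0},{"x":0,"y":0,"z":0.002,"ax":0,"ay":0,"az":0},{"x":0,"y":0,"z":0.003,"ax":0,"ay":0,"az":0},{"x":0,"y":0,"z":0.004,"ax":0,"ay":0,"az":0},{"x":0,"y":0,"z":0.004,"ax":0,"ay":0,"az":0}]'
python3 -c "
from h import *
print(get_obs()['torque'])"
```

```text
t: 11.1
eef_pos: [0.508, 0.1575, 0.1361]
tool_rot: [0.0, -0.121, 0.993, 0.0]
contact_force: [-1.7, -0.9, 1.0]
gripper_width: 0.144
grasp_force: 79.0
[-0.0620612   0.17260938 -0.00444242]
```

```bash
python3 -m jog '[{"x":0,"y":0,"z":0.001,"ax":0,"ay":0,"az":0},{"x":0,"y":0,"z":0.002,"ax":0,"ay":0,"az":0},{"x":0,"y":0,"z":0.003,"ax":0,"ay":0,"az":0},{"x":0,"y":0,"z":0.004,"ax":0,"ay":0,"az":0},{"x":0,"y":0,"z":0.004,"ax":0,"ay":0,"az":0}]'
python3 -c "
from h import *
print(get_obs()['torque'])"
```

```text
t: 11.6
eef_pos: [0.508, 0.1575, 0.1321]
tool_rot: [0.0, -0.121, 0.993, 0.0]
contact_force: [-0.8, 0.2, 4.9]
gripper_width: 0.142
grasp_force: 79.4
[-0.14231407  0.27929879  0.04254246]
```

The spring force matches the depth, so the lugs are passing the slots.

```bash
python3 -m jog '[{"x":0,"y":0,"z":0.0015,"ax":0,"ay":0,"az":0},{"x":0,"y":0,"z":0.003,"ax":0,"ay":0,"az":0},{"x":0,"y":0,"z":0.0045,"ax":0,"ay":0,"az":0},{"x":0,"y":0,"z":0.006,"ax":0,"ay":0,"az":0},{"x":0,"y":0,"z":0.006,"ax":0,"ay":0,"az":0},{"x":0,"y":0,"z":0.006,"ax":0,"ay":0,"az":0}]'
python3 -c "
from h import *
print(get_obs()['torque'])"
```

```text
t: 12.2
eef_pos: [0.5081, 0.1575, 0.1266]
tool_rot: [0.0, -0.121, 0.993, 0.0]
contact_force: [-2.0, -0.6, 9.1]
gripper_width: 0.149
grasp_force: 79.9
[-0.20225159  0.58098582  0.02671512]
```

That is 1.3 mm from flush, and the forces are as expected. Now the clockwise turn (+az), in parts.

```bash
python3 -m jog '[{"x":0,"y":0,"z":0.0008,"ax":0,"ay":0,"az":0},{"x":0,"y":0,"z":0.0008,"ax":0,"ay":0,"az":0.08},{"x":0,"y":0,"z":0.0008,"ax":0,"ay":0,"az":0.16},{"x":0,"y":0,"z":0.0008,"ax":0,"ay":0,"az":0.24},{"x":0,"y":0,"z":0.0008,"ax":0,"ay":0,"az":0.32},{"x":0,"y":0,"z":0.0008,"ax":0,"ay":0,"az":0.4},{"x":0,"y":0,"z":0.0008,"ax":0,"ay":0,"az":0.4}]'
python3 -c "
from h import *
print(get_obs()['torque'])
go([.508,.1575,.1253],np.radians(104-80))"
```

```text
t: 12.9
eef_pos: [0.509, 0.1578, 0.1261]
tool_rot: [0.001, 0.079, 0.997, 0.001]
contact_force: [-0.3, -0.9, 9.5]
gripper_width: 0.143
grasp_force: 80.2
[-0.14732701  0.17775579 -0.01846649]
{'pos': array([0.509 , 0.1578, 0.1261]), 'shift': array([ 0.0009, -0.0004,  0.0008]), 'yaw': np.float64(1.412), 'rv': array([0.0021, 0.0013, 0.9928])} q7 1.174 t 12.9
```

```bash
python3 -m jog '[{"x":0,"y":0,"z":0.0,"ax":0,"ay":0,"az":0.09},{"x":0,"y":0,"z":0.0,"ax":0,"ay":0,"az":0.18},{"x":0.0005,"y":0,"z":0.0,"ax":0,"ay":0,"az":0.27},{"x":0.0005,"y":0,"z":0.0,"ax":0,"ay":0,"az":0.36},{"x":0.0005,"y":0,"z":0.0,"ax":0,"ay":0,"az":0.45},{"x":0.0005,"y":0,"z":0.0,"ax":0,"ay":0,"az":0.54},{"x":0.0005,"y":0,"z":0.0,"ax":0,"ay":0,"az":0.63},{"x":0.0005,"y":0,"z":0,"ax":0,"ay":0,"az":0.72},{"x":0.0005,"y":0,"z":0,"ax":0,"ay":0,"az":0.8},{"x":0.0005,"y":0,"z":0,"ax":0,"ay":0,"az":0.86},{"x":0.0005,"y":0,"z":0,"ax":0,"ay":0,"az":0.86}]'
python3 -c "
from h import *
print(get_obs()['torque'])
go([.508,.1575,.1253],np.radians(104-80))"
```

```text
t: 14.0
eef_pos: [0.5091, 0.1579, 0.1263]
tool_rot: [0.001, 0.488, 0.873, 0.001]
contact_force: [1.0, -0.2, 8.8]
gripper_width: 0.146
grasp_force: 80.1
[-0.10837652 -0.05762189 -0.04211274]
{'pos': array([0.5091, 0.1579, 0.1263]), 'shift': array([ 0.0002, -0.0012,  0.001 ]), 'yaw': np.float64(0.552), 'rv': array([0.0034, 0.0007, 0.1334])} q7 0.419 t 14.0
```

Turned about 72° with no resistance yet. I'll feel for the stop in small steps.

```bash
python3 -m jog '[{"x":0,"y":0,"z":0.0,"ax":0,"ay":0,"az":0.03},{"x":0,"y":0,"z":0.0,"ax":0,"ay":0,"az":0.06},{"x":0,"y":0,"z":0.0,"ax":0,"ay":0,"az":0.09},{"x":0,"y":0,"z":0.0,"ax":0,"ay":0,"az":0.09}]'
python3 -c "
from h import *
print(get_obs()['torque']);go([.508,.1575,.1253],np.radians(24))"
python3 -m jog '[{"x":0,"y":0,"z":0.0,"ax":0,"ay":0,"az":0.02},{"x":0,"y":0,"z":0.0,"ax":0,"ay":0,"az":0.04},{"x":0,"y":0,"z":0.0,"ax":0,"ay":0,"az":0.04}]'
python3 -c "
from h import *
print(get_obs()['torque']);go([.508,.1575,.1253],np.radians(24))"
```

```text
t: 14.4
eef_pos: [0.5079, 0.1575, 0.126]
tool_rot: [0.0, 0.526, 0.851, 0.0]
contact_force: [-3.4, -0.5, 10.0]
gripper_width: 0.143
grasp_force: 80.4
[-0.21107804  0.60678326  0.07962628]
{'pos': array([0.5079, 0.1575, 0.126 ]), 'shift': array([-0.0001,  0.0001,  0.0007]), 'yaw': np.float64(0.463), 'rv': array([ 0.0009, -0.0001,  0.0444])} q7 0.342 t 14.4
t: 14.7
eef_pos: [0.5073, 0.1574, 0.1259]
tool_rot: [-0.0, 0.542, 0.84, -0.0]
contact_force: [-4.3, -1.4, 12.9]
gripper_width: 0.142
grasp_force: 80.7
[-0.3518244   0.95220651  0.270625  ]
{'pos': array([0.5073, 0.1574, 0.1259]), 'shift': array([-0.0002,  0.0007,  0.0006]), 'yaw': np.float64(0.424), 'rv': array([-0.0004, -0.0003,  0.0053])} q7 0.308 t 14.7
```

The torque is rising at about 80° of turn: this is the stop. Now I'll press down to flush.

```bash
python3 -m jog '[{"x":0,"y":0,"z":0.0005,"ax":0,"ay":0,"az":0},{"x":0,"y":0,"z":0.001,"ax":0,"ay":0,"az":0},{"x":0,"y":0,"z":0.0015,"ax":0,"ay":0,"az":0},{"x":0,"y":0,"z":0.0015,"ax":0,"ay":0,"az":0},{"x":0,"y":0,"z":0.0015,"ax":0,"ay":0,"az":0}]'
python3 -c "
from h import *
print(get_obs()['torque']);go([.508,.1575,.1253],np.radians(24))"
```

```text
t: 15.2
eef_pos: [0.5072, 0.1574, 0.1253]
tool_rot: [-0.001, 0.542, 0.84, 0.0]
contact_force: [-8.9, -2.5, 23.3]
gripper_width: 0.144
grasp_force: 82.3
[-0.59594415  1.87889177  0.27130835]
{'pos': array([0.5072, 0.1574, 0.1253]), 'shift': array([-0.0002,  0.0007, -0.    ]), 'yaw': np.float64(0.425), 'rv': array([-0.0004, -0.0013,  0.0057])} q7 0.311 t 15.2
```

The upward force has jumped beyond the spring's 12 N, so the disc is on the rim, with TCP z at the predicted flush height of 0.1253. One last look before handing in.

```bash
python3 - <<'E'
from h import *
a,p=shot("wrist","w9");b,_=shot("side","s9");o=get_obs();print(o["eef_pos"],o["contact_force"],o["grasp_force"],abs(o["joint_vel"]).max(),o["t"])
cv2.imwrite("pics/f9.png",np.hstack([cv2.resize(a[160:360,190:390],(400,400)),cv2.resize(b[110:190,220:300],(400,400),interpolation=2)])[:,:,::-1])
E
```

```text
[0.50728376 0.15739563 0.12530826] [-8.72601476 -2.30510085 23.13000936] 82.24076628684998 0.0029221895360307857 15.3
```

View pics/f9.png

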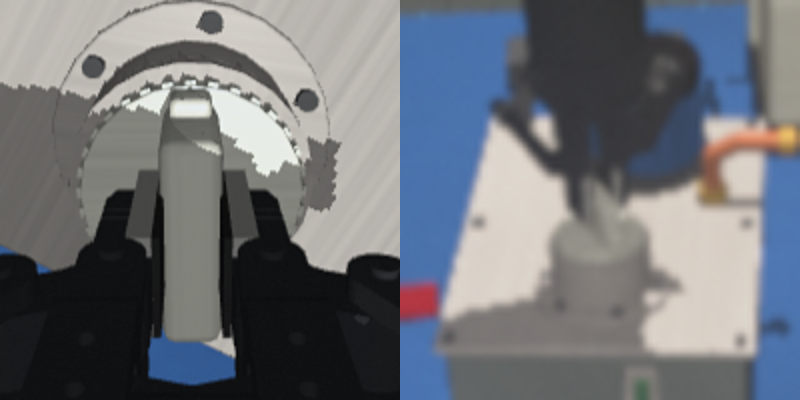

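The disc sits flush on the rim (left half, disc centred at about (190,170)), with the bar squarely between the pads. The arm is still, so I'm handing in.

```bash
python3 -c "
from station import *
print(hand_in())"
```

```text
the job is handed in; nothing more can be done
None
```

I fitted the larger cap to the neck, turned it clockwise about 80° to the stop and handed in while still gripping it and pressing it flush (about 23 N up on the tool, 82 N grip, 15.3 s used); the first grasp closed above the bar without moving the cap, and the hand-in gave no verdict.

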